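Close a two-part chocolate mould over whole chestnuts

TASK

Set one peeled chestnut from the board into each of the three chocolate-lined cups of the lower mould half and leave the two spare ones on the board. Then fetch the upper mould half (the rib on top is its grip), lower it onto the two dowels and press it down gently against the springy seal until the rims of the two halves meet flush all round. Finish while still holding the mould pressed shut, so that the chocolate seams can knit, and do not disturb anything else on the worktop.

Things in the scene. Friction and masses are not known exactly. Their poses are not given: they have to be found in the camera images.
- lower: lower mould half, aluminium casting 84 mm (x) by 214 mm (y), fixed to the worktop, long axis roughly along world y; origin at the centre of its underside, z up. Its flat parting face is 40 mm above the origin, with three round cups lined with set dark chocolate (40 mm wide at the mouth, 14 mm deep) at local y = -54, 0, +54 mm. A chestnut in a cup stands 14 mm above the face
- dowel1 (a point): centre of the tip of a steel dowel of the lower half: 12 mm thick, stands 20 mm above the parting face at local y = -94 mm; its upper 8 mm taper to 6 mm
- dowel2 (a point): centre of the tip of a steel dowel of the lower half: 12 mm thick, stands 20 mm above the parting face at local y = 94 mm; its upper 8 mm taper to 6 mm
- seal (a joint): pale silicone bead round the cups on the lower half's face, sprung: 0 = untouched, 4 mm above the face; grows as it is pressed (m); 0.004 = level with the face, so that the rims meet. It begins to give at 4.5 N and needs 11.7 N to go level, more than the upper half's own weight (2.7 to 3.8 N): unless pressed, the halves stay about 4 mm apart
- upper: upper mould half, aluminium plate 84 mm (x) by 214 mm (y), 12 mm thick, with three domes and a rib on top; lies face down left of the lower half. Origin at the centre of its underside, z up. Underneath: three cavities 24 mm deep; at y = -94 and +94 mm dowel sockets 15 mm wide, 22 mm deep. Fits either way round. Closed, its origin is 40 mm above the lower half's, axes parallel
- rib (a point): middle of the top of the upper half's grip rib, 60 mm above the underside; the rib is 16 mm thick (along the upper half's x) and 90 mm long (along its y), free for the fingers down to 28 mm below its top
- cav1 (a point): the place in cup 1 of the lower half (local y = -54 mm, 39 mm above the lower half's origin, 1 mm below its face) where the belly point of a chestnut standing in the middle of the cup comes to lie
- cav2 (a point): the place in cup 2 of the lower half (local y = 0 mm, 39 mm above the lower half's origin, 1 mm below its face) where the belly point of a chestnut standing in the middle of the cup comes to lie
- cav3 (a point): the place in cup 3 of the lower half (local y = 54 mm, 39 mm above the lower half's origin, 1 mm below its face) where the belly point of a chestnut standing in the middle of the cup comes to lie
- nut1: peeled roasted chestnut, a squat pale-brown nut like a spinning top that stands on its flat base: 30 mm across at the belly, 28 mm high; its origin lies on its upright axis 13 mm above its base (belly height). One of five alike, standing apart on the bamboo board
- nut2: peeled roasted chestnut, a squat pale-brown nut like a spinning top that stands on its flat base: 30 mm across at the belly, 28 mm high; its origin lies on its upright axis 13 mm above its base (belly height). One of five alike, standing apart on the bamboo board
- nut3: peeled roasted chestnut, a squat pale-brown nut like a spinning top that stands on its flat base: 30 mm across at the belly, 28 mm high; its origin lies on its upright axis 13 mm above its base (belly height). One of five alike, standing apart on the bamboo board
- nut4: peeled roasted chestnut, a squat pale-brown nut like a spinning top that stands on its flat base: 30 mm across at the belly, 28 mm high; its origin lies on its upright axis 13 mm above its base (belly height). One of five alike, standing apart on the bamboo board
- nut5: peeled roasted chestnut, a squat pale-brown nut like a spinning top that stands on its flat base: 30 mm across at the belly, 28 mm high; its origin lies on its upright axis 13 mm above its base (belly height). One of five alike, standing apart on the bamboo board
- board: bamboo board, 245 x 370 mm, 18 mm thick, fixed, right of the lower half, on the steel counter whose top is 4 mm higher than the granite worktop; origin at the centre of its underside; the chestnuts stand on it, 80 mm or more apart give or take 16 mm
- garlic: garlic bulb, 51 mm wide and high, standing on the board among the chestnuts; origin at its underside; bystander
- peeler: turquoise peeler, 123 mm long and 10 mm high, lying at the far end of the board; bystander
- tablespoon: steel spoon, 198 mm long, lying on the worktop behind the lower half; bystander
- lime: green lime, 50 mm, on the worktop behind the upper half; bystander

How it is judged:
On the way:
1. one chestnut stands in each of the three cups, let go, before the upper half is put on (distance between any of nut1, nut2, nut3, nut4, nut5 and cav1 below 0.012 m and distance between any of nut1, nut2, nut3, nut4, nut5 and cav2 below 0.012 m and distance between any of nut1, nut2, nut3, nut4, nut5 and cav3 below 0.012 m and contact force between the fingers and nut1 below 0.1 N and contact force between the fingers and nut2 below 0.1 N and contact force between the fingers and nut3 below 0.1 N and contact force between the fingers and nut4 below 0.1 N and contact force between the fingers and nut5 below 0.1 N and distance between upper and lower above 0.1 m), for 0.2 s.
At the end, for the whole second after the job is handed in: A chestnut within 12 mm of the middle of each cup, the spares on the board; upper half at rest on both dowels (4 mm, 0.04 rad, level to 0.03 rad), rims within 1.5 mm, seal pressed in over 3 mm, and the fingers on the upper half with over 3 N (distance between any of nut1, nut2, nut3, nut4, nut5 and cav1 below 0.012 m and distance between any of nut1, nut2, nut3, nut4, nut5 and cav2 below 0.012 m and distance between any of nut1, nut2, nut3, nut4, nut5 and cav3 below 0.012 m and (distance between nut1 and cav1 below 0.012 m or distance between nut1 and cav2 below 0.012 m or distance between nut1 and cav3 below 0.012 m or (z of nut1 in the frame of board between 0.02 and 0.045 m and x of nut1 in the frame of board between -0.12 and 0.12 m and y of nut1 in the frame of board between -0.182 and 0.182 m)) and (distance between nut2 and cav1 below 0.012 m or distance between nut2 and cav2 below 0.012 m or distance between nut2 and cav3 below 0.012 m or (z of nut2 in the frame of board between 0.02 and 0.045 m and x of nut2 in the frame of board between -0.12 and 0.12 m and y of nut2 in the frame of board between -0.182 and 0.182 m)) and (distance between nut3 and cav1 below 0.012 m or distance between nut3 and cav2 below 0.012 m or distance between nut3 and cav3 below 0.012 m or (z of nut3 in the frame of board between 0.02 and 0.045 m and x of nut3 in the frame of board between -0.12 and 0.12 m and y of nut3 in the frame of board between -0.182 and 0.182 m)) and (distance between nut4 and cav1 below 0.012 m or distance between nut4 and cav2 below 0.012 m or distance between nut4 and cav3 below 0.012 m or (z of nut4 in the frame of board between 0.02 and 0.045 m and x of nut4 in the frame of board between -0.12 and 0.12 m and y of nut4 in the frame of board between -0.182 and 0.182 m)) and (distance between nut5 and cav1 below 0.012 m or distance between nut5 and cav2 below 0.012 m or distance between nut5 and cav3 below 0.012 m or (z of nut5 in the frame of board between 0.02 and 0.045 m and x of nut5 in the frame of board between -0.12 and 0.12 m and y of nut5 in the frame of board between -0.182 and 0.182 m)) and value of joint seal above 0.003 m and z of upper in the frame of lower between 0.037 and 0.0415 m and horizontal distance between upper and lower below 0.004 m and angle between the y axis of upper and the y axis of lower, either way round below 0.04 rad and angle between the z axis of upper and the z axis of lower, either way round below 0.03 rad and contact force between the fingers and upper above 3 N and linear speed of upper below 0.02 m/s); the arm keeps its last pose, push and grip.
It fails at once if a bystander (garlic, peeler, tablespoon, lime) is moved by more than 30 mm (distance of any of garlic, peeler, tablespoon, lime from where it was at the start of the episode above 0.03 m).
It fails at once if the halves are slammed or forced together with more than 200 N (contact force between upper and lower above 200 N).
It also fails if it takes over 72 s, if anything falls off the work surface, if the arm or the gripper's body presses on something with over 40 N, if the wrist force passes 120 N, or if a joint passes its speed limit or range.

ROBOT

A 6-joint arm with a two-finger parallel gripper is mounted at the origin on a cart in front of the work surface, level with it; the furniture and walls round the work are solid. World frame = base frame: x ahead of the robot, y to its left, z up, the work surface at z = 0. Lengths are in m, angles in rad, forces in N, time in s.
With the tool pointing down it reaches from about 0.425 to 0.95 m from the base axis. Payload 3.5 kg.
Tool frame: the origin (TCP) lies between the finger pads; the fingertips stand 14 mm ahead of it and the grasp point (between the pads) lies 5 mm behind it; y points along the fingers, z is the direction in which the jaws open and shut, and the axes are right-handed (so a half turn about y gives the same grasp; the last joint's range is limited). The gripper opens to 85 mm and grips with 20 to 120 N. Pads are 22 mm wide; open, the fingers measure 114 mm over their backs; the gripper's body (76 mm by 85 mm) begins 54 mm behind the grasp point. The pads swing forward as they close: fully open they stand 13 mm farther back than shut.
Start: joints at [1.11, 0.286, 1.577, -0, 1.279, -0.15], TCP at [0.206, 0.643, 0.245] pointing down, gripper open.
Joint ranges: [-2.77, 2.77], [-0.9, 2.22], [0.21, 2.48], [-1.53, 4.67], [0.24, 2.81], [-2.84, 2.84]. Speed limits (rad/s): [2.79, 2.79, 3.14, 3.14, 3.14, 3.14].

INTERFACE

Orientations are given as a unit quaternion [w, x, y, z].
In Python, from plant import monitor, get_image, get_calibration, env, silhouettes, pinpoint gives the robot as it stands.
- The arm moves only by the tool servo_tool, never from a script. Its argument "rows" is a list of rows, each an object with "gripper": the closure, from 0 (fully open) to 1 (shut); "translation": the shift along the tool's x, y, z in m, a list of three; "dr": the turn, a rotation vector about the tool's x, y, z in rad, a list of three. In form: [{"gripper": gripper, "translation": [dx, dy, dz], "dr": [wx, wy, wz]}, ...]. A call has 1 to 12 rows; each row shifts and turns the commanded pose from where the row before left it, along the tool's axes as they then stand; what a row does not reach is not made up. A row lasts 1/8 s, in which the tool goes at most 62.5 mm and 10.7 degrees, less where a joint would pass 70% of its speed; a pose out of reach is approached as far as the arm can. A call with a gripper value outside its range is refused whole. The fingers move at their own pace and stop on an object; "newtons" is the grip in N (left out, the last holds). Time passes only in rows, so rows that do not move let the fingers close. It gives the time, the measured TCP pose, the force and the opening at its end, in the units of the state.
- monitor.read_state(): the state, without advancing time (a new reading comes with each control period).
- get_image(name): name is "scene" or "top" or "wrist"; returns the picture (384x512x3 uint8, red, green, blue); there is no depth.
- get_calibration(name): a dict with "vfov" (degrees; the focal length in pixels is half the picture's height over the tangent of half this angle, whatever the lens; pixels are square), "cx", "cy" (the principal point, pixels), "dist" ([k1, k2, p1, p2, k3] as OpenCV has them; the pictures are not rectified), "pose" (4x4, takes a point from camera to world coordinates). Camera axes: x right, y up, looking along -z (the intrinsics and any distortion apply to the point x, -y, -z); pixel columns grow to the right and rows downward; lengths in m; the calibration is good to about 2 mm. A picture is of the moment at which its call begins: read the wrist's pose just before it. get_calibration takes no time and is no camera call; for the wrist camera it gives the pose at the moment of the call.
- env.job_done(): hands the job in, once; it reports no verdict.
Trained networks look in the newest picture that a camera, given by its name, has taken for a name from the list of things; names that differ only in an ending like _2 or _b are one class to them, and where a whole thing is asked for, a point or a joint stands for the part that bears it (a point fixed in the world has none). Each returns a list of dicts, best first, with "confidence" (0 to 1); they miss things now and then, are a little off and sometimes report something else, mostly with a low value. They report only what shows in the picture. A call takes as long as a camera call.
- silhouettes(camera, label): "region" (384x512 bool, what is visible of it) and "at" ([column, row] in pixels, amid what is visible of it).
- pinpoint(camera, label): "at" ([column, row] in pixels: a listed point, or the origin of a listed thing).
The state is a dict: "time": time; "joint_positions": joint angles; "qvel": joint speeds; "effort": joint torques, N m; "eef_pos": TCP position; "tool_rot": TCP orientation; "force": force on the tool from outside, world axes, zero at the start; "moment": the same for the moment, N m; "gripper_width": finger opening in m.
Only numpy, scipy, OpenCV 4.12 (cv2) and the standard library are available. Lean on these libraries where they do the work, as an engineer would, in place of code of your own. Each camera call takes 0.05 s, during which the arm holds its last target. There are 200 camera calls.

## Working session

There is one attempt and no reset: what is moved stays moved. The work goes in short steps, Python scripts to look and compute and a tool call to move; the robot and the scene stay as the last step left them, time stands still between calls to the robot, and variables do not carry over. Pictures are saved under pics/ and viewed, about 8 in all and at most 12, crops included, and the job is handed in when it is done.

Besides the shell and the picture viewer there is one more tool, called after "Request:" as name(argument=value, ...), one argument or row to a line, values as JSON. servo_tool: Moves the arm, as the interface text tells. Its arguments: {"type":"object","properties":{"rows":{"type":"array","items":{"type":"object","properties":{"gripper":{"type":"number"},"translation":{"type":"array","items":{"type":"number"}},"dr":{"type":"array","items":{"type":"number"}}}}},"newtons":{"type":"number"}},"required":["rows"]}

```bash
ls; mkdir -p pics; cat > h.py <<'E'
import numpy as np, cv2
from plant import monitor, get_image, get_calibration, env, silhouettes, pinpoint
def ray(c,uv):
    f=192/np.tan(np.radians(c["vfov"])/2)
    K=np.array([[f,0,c["cx"]],[0,f,c["cy"]],[0,0,1.]])
    p=cv2.undistortPoints(np.array([[uv]],float),K,np.array(c["dist"],float))[0,0]
    T=np.array(c["pose"]); d=T[:3,:3]@np.array([p[0],-p[1],-1]); return T[:3,3],d/np.linalg.norm(d)
def atz(c,uv,z):
    o,d=ray(c,uv); return o+d*(z-o[2])/d[2]
def tri(rays):
    A=np.zeros((3,3));b=np.zeros(3)
    for o,d in rays:
        P=np.eye(3)-np.outer(d,d);A+=P;b+=P@o
    x=np.linalg.solve(A,b); return x,[np.linalg.norm(np.cross(x-o,d)) for o,d in rays]
def save(n,im): cv2.imwrite("pics/"+n+".png",im[:,:,::-1])
E
cat > a.py <<'E'
from h import *
np.set_printoptions(precision=4,suppress=True)
s=monitor.read_state();print(s["time"],s["eef_pos"],s["tool_rot"],s["gripper_width"])
Z=dict(nut1=.035,rib=.06,dowel1=.06,dowel2=.06,cav1=.039,cav2=.039,cav3=.039,lower=0,upper=0,garlic=.022,lime=0.025)
for cam in ["top","scene"]:
    im=get_image(cam);save(cam+"0",im);c=get_calibration(cam)
    print(cam,c["vfov"],np.array(c["pose"])[:3,3])
    for n in Z:
        for r in pinpoint(cam,n)[:6]:
            print(n,round(r["confidence"],2),np.round(r["at"],1),atz(c,r["at"],Z[n]))
E
python3 a.py; python3 -c "
import cv2,numpy as np
cv2.imwrite('pics/both.png',cv2.resize(np.vstack([cv2.imread('pics/top0.png'),cv2.imread('pics/scene0.png')]),(400*1,600)))"
```

```text
pics
0.0 [0.2061 0.6421 0.2439] [-0.6978  0.6994 -0.1097  0.1092] 0.08476710245456617
top 46.09888649193788 [ 0.4015 -0.0155  1.3711]
nut1 0.63 [315.2 221.6] [ 0.5241 -0.2305  0.035 ]
nut1 0.6 [313.7 183. ] [ 0.6406 -0.227   0.035 ]
nut1 0.57 [345.  218.9] [ 0.5335 -0.3194  0.035 ]
nut1 0.43 [339.4 181.6] [ 0.646  -0.3046  0.035 ]
nut1 0.37 [367.  218.1] [ 0.5368 -0.3851  0.035 ]
rib 0.59 [109.6 208.6] [0.5512 0.3728 0.06  ]
dowel1 0.97 [234.5 231. ] [0.4911 0.0084 0.06  ]
dowel1 0.97 [170.4 233.3] [0.4819 0.1937 0.06  ]
dowel1 0.66 [199.9 235.7] [0.4761 0.1083 0.06  ]
dowel2 0.97 [234.5 231. ] [0.4911 0.0084 0.06  ]
dowel2 0.97 [170.4 233.3] [0.4819 0.1937 0.06  ]
dowel2 0.66 [199.9 235.7] [0.4761 0.1083 0.06  ]
cav1 0.96 [217.  233.6] [0.4842 0.0602 0.039 ]
cav1 0.8 [202.7 234.6] [0.4807 0.1021 0.039 ]
cav1 0.7 [184.8 233.7] [0.4826 0.1548 0.039 ]
cav2 0.96 [217.  233.6] [0.4842 0.0602 0.039 ]
cav2 0.8 [202.7 234.6] [0.4807 0.1021 0.039 ]
cav2 0.7 [184.8 233.7] [0.4826 0.1548 0.039 ]
cav3 0.96 [217.  233.6] [0.4842 0.0602 0.039 ]
cav3 0.8 [202.7 234.6] [0.4807 0.1021 0.039 ]
cav3 0
[... 647 characters left out ...]
1 236. ] [0.4782 0.1982 0.06  ]
cav1 0.69 [248.2 233.9] [0.4861 0.1634 0.039 ]
cav1 0.6 [265.4 215.1] [0.4862 0.0557 0.039 ]
cav1 0.52 [255.3 225.9] [0.4867 0.1195 0.039 ]
cav2 0.69 [248.2 233.9] [0.4861 0.1634 0.039 ]
cav2 0.6 [265.4 215.1] [0.4862 0.0557 0.039 ]
cav2 0.52 [255.3 225.9] [0.4867 0.1195 0.039 ]
cav3 0.69 [248.2 233.9] [0.4861 0.1634 0.039 ]
cav3 0.6 [265.4 215.1] [0.4862 0.0557 0.039 ]
cav3 0.52 [255.3 225.9] [0.4867 0.1195 0.039 ]
lower 0.59 [255.8 235.3] [ 0.4862  0.1189 -0.    ]
upper 0.72 [174.1 245.5] [0.6843 0.2858 0.    ]
upper 0.56 [193.8 281.2] [ 0.538   0.3724 -0.    ]
garlic 0.65 [284.9 151.9] [ 0.6409 -0.3871  0.022 ]
lime 0.61 [173.9 245.2] [0.6644 0.3048 0.025 ]
```

View pics/top0.png

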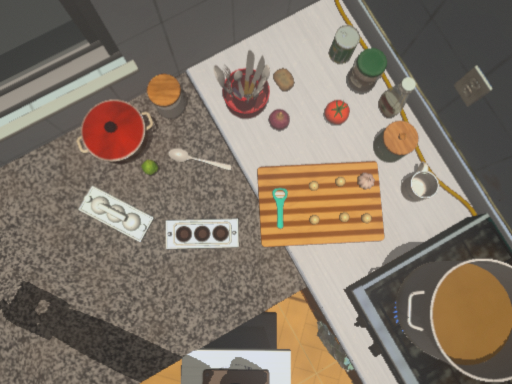

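View pics/scene0.png

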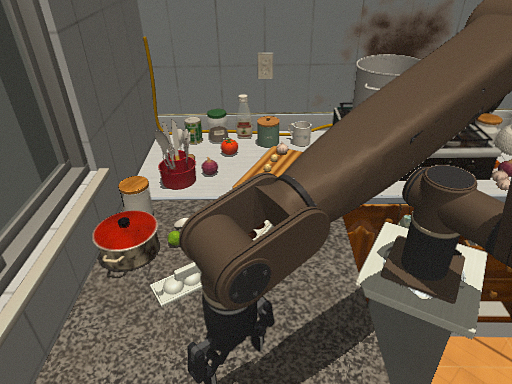

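Top view: upper half at about (117,213), lower half (202,234), five nuts at (313,186), (341,182), (314,220), (344,217) and (367,218), garlic (366,181), peeler (280,207), spoon (200,158), lime (150,167). In the scene view the arm hides much of the work.

```bash
cat >> h.py <<'E'
from scipy.spatial.transform import Rotation as R
np.set_printoptions(precision=4,suppress=True)
def tool():
    s=monitor.read_state();q=s["tool_rot"];return np.array(s["eef_pos"]),R.from_quat([q[1],q[2],q[3],q[0]]),s
def goal(p,jaw,yaw_pos=None):
    """shift in tool axes (before the turn) to world p and turn so that tool z lies along jaw (world xy angle, mod pi), tool y down"""
    P,Q,s=tool(); best=None
    for k in (0,np.pi):
        z=np.array([np.cos(jaw+k),np.sin(jaw+k),0]);y=np.array([0,0,-1.]);x=np.cross(y,z)
        dr=(Q.inv()*R.from_matrix(np.c_[x,y,z])).as_rotvec()
        if best is None or np.linalg.norm(dr)<np.linalg.norm(best): best=dr
    print("shift(tool)",Q.inv().apply(np.array(p)-P),"dr",best,"q6",s["joint_positions"][5])
E
python3 - <<'E'
from h import *
P,Q,s=tool();print(Q.as_matrix())
c=get_calibration("wrist");T=np.array(c["pose"]);print(c["vfov"],"cam in tool",Q.inv().apply(T[:3,3]-P));print(Q.inv().as_matrix()@T[:3,:3])
goal([.45,.11,.30],0.05)
E
```

```text
[[ 0.9521  0.      0.3058]
 [-0.3058  0.      0.9521]
 [ 0.     -1.      0.    ]]
71.91658070490017 cam in tool [-0.0694 -0.1289  0.0005]
[[-0.0003 -0.9618 -0.2738]
 [ 0.0003  0.2738 -0.9618]
 [ 1.     -0.0003  0.0002]]
shift(tool) [ 0.3948 -0.0547 -0.4327] dr [-0.    1.21  0.  ] q6 -0.1500194715378961
```

Request:
servo_tool(
  rows=[
    {"gripper":0.0,"translation":[0.04,-0.0055,-0.0433],"dr":[0,0,0]},
    {"gripper":0.0,"translation":[0.04,-0.0055,-0.0433],"dr":[0,0,0]},
    {"gripper":0.0,"translation":[0.04,-0.0055,-0.0433],"dr":[0,0,0]},
    {"gripper":0.0,"translation":[0.04,-0.0055,-0.0433],"dr":[0,0,0]},
    {"gripper":0.0,"translation":[0.04,-0.0055,-0.0433],"dr":[0,0,0]},
    {"gripper":0.0,"translation":[0.04,-0.0055,-0.0433],"dr":[0,0,0]},
    {"gripper":0.0,"translation":[0.04,-0.0055,-0.0433],"dr":[0,0,0]},
    {"gripper":0.0,"translation":[0.04,-0.0055,-0.0433],"dr":[0,0,0]},
    {"gripper":0.0,"translation":[0.04,-0.0055,-0.0433],"dr":[0,0,0]},
    {"gripper":0.0,"translation":[0.034,-0.005,-0.043],"dr":[0,0,0]},
  ],
)

```text
time: 2.45
eef_pos: [0.4498, 0.1083, 0.3004]
tool_rot: [0.699, -0.698, 0.109, -0.11]
force: [0.7, -0.1, 0.3]
gripper_width: 0.0858
```

Request:
servo_tool(
  rows=[
    {"gripper":0.0,"translation":[0,0,0],"dr":[0,0.173,0]},
    {"gripper":0.0,"translation":[0,0,0],"dr":[0,0.173,0]},
    {"gripper":0.0,"translation":[0,0,0],"dr":[0,0.173,0]},
    {"gripper":0.0,"translation":[0,0,0],"dr":[0,0.173,0]},
    {"gripper":0.0,"translation":[0,0,0],"dr":[0,0.173,0]},
    {"gripper":0.0,"translation":[0,0,0],"dr":[0,0.173,0]},
    {"gripper":0.0,"translation":[0,0,0],"dr":[0,0.172,0]},
    {"gripper":0.0,"translation":[0,0,0],"dr":[0,0,0]},
  ],
)

```text
time: 3.45
eef_pos: [0.4492, 0.1102, 0.3]
tool_rot: [0.513, -0.513, 0.487, -0.487]
force: [0.3, -0.2, -1.0]
gripper_width: 0.0855
```

```bash
cat > look.py <<'E'
import sys
from h import *
n=sys.argv[1]; H=dict(a.split("=") for a in sys.argv[2:])
P,Q,s=tool();print(s["time"],P,Q.as_rotvec(),s["force"],s["gripper_width"])
c=get_calibration("wrist");im=get_image("wrist");save(n,im)
for l,z in H.items():
    for r in pinpoint("wrist",l)[:6]: print(l,round(r["confidence"],2),np.round(r["at"],1),atz(c,r["at"],float(z)))
E
python3 look.py w1 dowel1=.06 cav1=.039 lower=0 rib=.06
python3 - <<'E'
from h import *
goal([.585,-.29,.32],0.05)
E
```

```text
3.45 [0.4492 0.1102 0.3   ] [-1.2331  1.1707 -1.171 ] [ 0.306  -0.1576 -0.9744] 0.08547464689046412
dowel1 0.66 [287.  103.4] [0.4791 0.1986 0.06  ]
dowel1 0.58 [286.2 231.3] [0.4922 0.0142 0.06  ]
cav1 0.81 [282.6 169.5] [0.4816 0.1048 0.039 ]
cav1 0.8 [288.2 202.8] [0.4942 0.0529 0.039 ]
cav1 0.68 [289.8 132. ] [0.488  0.1604 0.039 ]
lower 0.88 [283.6 164.4] [0.4863 0.1059 0.    ]
shift(tool) [ 0.4066 -0.0201  0.1151] dr [-0.0001  0.0014 -0.    ] q6 -0.030698187859546644
```

View pics/w1.png

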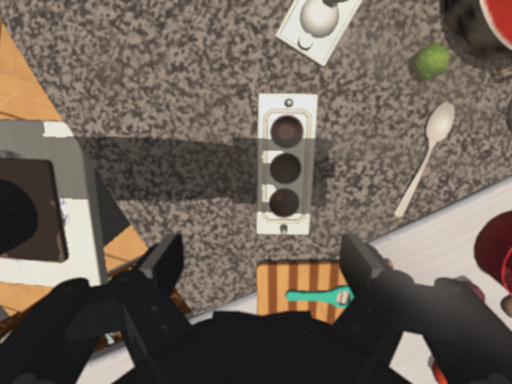

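The wrist view shows the lower half upright in the picture: dowels at (289,103) and (284,229), cups at (288,131), (285,169) and (284,203). Next, over the board.

Request:
servo_tool(
  rows=[
    {"gripper":0.0,"translation":[0.05,0,0.0165],"dr":[0,0,0]},
    {"gripper":0.0,"translation":[0.05,0,0.0165],"dr":[0,0,0]},
    {"gripper":0.0,"translation":[0.05,0,0.0165],"dr":[0,0,0]},
    {"gripper":0.0,"translation":[0.05,0,0.0165],"dr":[0,0,0]},
    {"gripper":0.0,"translation":[0.05,0,0.0165],"dr":[0,0,0]},
    {"gripper":0.0,"translation":[0.05,0,0.0165],"dr":[0,0,0]},
    {"gripper":0.0,"translation":[0.02,0,0.016],"dr":[0,0,0]},
    {"gripper":0.0,"translation":[0,0,0],"dr":[0,0,0]},
  ],
)

```text
time: 4.7
eef_pos: [0.5804, -0.2051, 0.2991]
tool_rot: [-0.512, 0.512, -0.488, 0.487]
force: [0.1, 0.1, -0.4]
gripper_width: 0.0853
```

```bash
python3 look.py w2 nut1=.035 garlic=.022

```

```text
4.7 [ 0.5804 -0.2051  0.2991] [-1.2321  1.1741 -1.1723] [ 0.0596  0.0604 -0.3725] 0.08534141260009463
nut1 0.84 [301.6 181.4] [ 0.6431 -0.228   0.035 ]
nut1 0.66 [236.  232.6] [ 0.5449 -0.3181  0.035 ]
nut1 0.66 [228.4 180. ] [ 0.5313 -0.2313  0.035 ]
nut1 0.63 [231.  268.4] [ 0.5378 -0.3848  0.035 ]
nut1 0.54 [295.9 229. ] [ 0.6411 -0.3071  0.035 ]
garlic 0.86 [296.  267.2] [ 0.6498 -0.385   0.022 ]
```

View pics/w2.png

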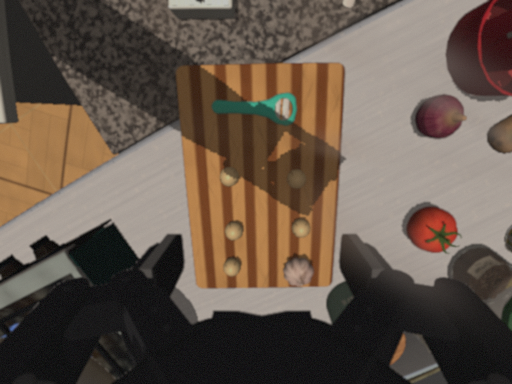

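Nuts at (230,177), (297,179), (234,230), (301,228), (232,266); garlic at (298,270). Hovering over the first nut.

Request:
servo_tool(
  rows=[
    {"gripper":0.0,"translation":[0.006,0.045,-0.0133],"dr":[0,0,0]},
    {"gripper":0.0,"translation":[0.006,0.045,-0.0133],"dr":[0,0,0]},
    {"gripper":0.0,"translation":[0.006,0.045,-0.0133],"dr":[0,0,0]},
    {"gripper":0.0,"translation":[0.005,0.045,-0.0133],"dr":[0,0,0]},
    {"gripper":0.0,"translation":[0,0,0],"dr":[0,0,0]},
  ],
)

```text
time: 5.48
eef_pos: [0.5247, -0.2267, 0.116]
tool_rot: [-0.512, 0.513, -0.491, 0.484]
force: [-0.4, -0.0, -0.2]
gripper_width: 0.0853
```

```bash
cat > nut.py <<'E'
import sys
from h import *
z=float(sys.argv[2]) if len(sys.argv)>2 else .035
P,Q,s=tool();print(s["time"],P,Q.apply([0,1,0]),"F",s["force"],s["gripper_width"],"q",s["joint_positions"])
c=get_calibration("wrist");im=get_image("wrist");save(sys.argv[1],im)
for r in pinpoint("wrist","nut1")[:4]:
    p=atz(c,r["at"],z);print("pin",round(r["confidence"],2),np.round(r["at"],1),p,"tool shift",Q.inv().apply(p-P))
for r in silhouettes("wrist","nut1")[:4]:
    m=r["region"];v,u=np.nonzero(m);uv=[(u.min()+u.max())/2,(v.min()+v.max())/2];p=atz(c,uv,z)
    print("sil",round(r["confidence"],2),len(u),uv,[u.max()-u.min(),v.max()-v.min()],p,"tool shift",Q.inv().apply(p-P))
E
python3 nut.py w3
```

```text
5.475 [ 0.5247 -0.2267  0.116 ] [-0.0077  0.0053 -1.    ] F [-0.4074 -0.0266 -0.2195] 0.08528856751156835 q [-0.5853  0.2076  1.9251  0.0001  1.0182 -0.6357]
pin 0.85 [267.9 207.8] [ 0.53   -0.2302  0.035 ] tool shift [0.0042 0.081  0.0057]
pin 0.79 [275.7 296.5] [ 0.5424 -0.3175  0.035 ] tool shift [0.0921 0.0804 0.0136]
pin 0.71 [391.3 209.6] [ 0.6349 -0.2264  0.035 ] tool shift [0.0058 0.0802 0.1106]
sil 0.98 985 [np.float64(270.5), np.float64(202.5)] [np.int64(35), np.int64(35)] [ 0.5319 -0.2254  0.035 ] tool shift [-0.0004  0.081   0.0078]
sil 0.88 892 [np.float64(275.0), np.float64(293.5)] [np.int64(32), np.int64(35)] [ 0.5415 -0.3142  0.035 ] tool shift [0.0888 0.0804 0.0129]
sil 0.62 1033 [np.float64(391.0), np.float64(206.0)] [np.int64(38), np.int64(34)] [ 0.634  -0.2232  0.035 ] tool shift [0.0025 0.0802 0.1099]
```

View pics/w3.png

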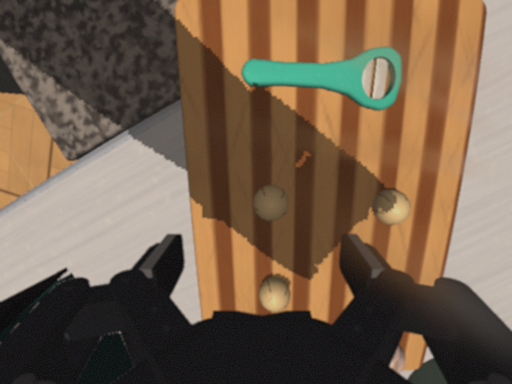

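Nut at (270,203) under the jaws, the next two at (391,206) and (275,294). Descending to grasp it.

Request:
servo_tool(
  newtons=25,
  rows=[
    {"gripper":0.0,"translation":[0.001,0.03,0.0075],"dr":[0,0,0]},
    {"gripper":0.0,"translation":[0,0.03,0],"dr":[0,0,0]},
    {"gripper":0.0,"translation":[0,0.011,0],"dr":[0,0,0]},
    {"gripper":0.3,"translation":[0,0,0],"dr":[0,0,0]},
    {"gripper":1,"translation":[0,0,0],"dr":[0,0,0]},
    {"gripper":1,"translation":[0,0,0],"dr":[0,0,0]},
    {"gripper":1,"translation":[0,0,0],"dr":[0,0,0]},
    {"gripper":1,"translation":[0,0,0],"dr":[0,0,0]},
  ],
)

```text
time: 6.62
eef_pos: [0.5364, -0.2304, 0.0504]
tool_rot: [0.512, -0.512, 0.487, -0.488]
force: [-1.2, 0.8, 6.1]
gripper_width: 0.0268
```

Request:
servo_tool(
  rows=[
    {"gripper":1,"translation":[0,0,0],"dr":[0,0,0]},
    {"gripper":1,"translation":[0,0,0],"dr":[0,0,0]},
  ],
)

```text
time: 6.88
eef_pos: [0.5364, -0.2305, 0.0504]
tool_rot: [0.512, -0.512, 0.487, -0.488]
force: [0.1, -0.8, 5.1]
gripper_width: 0.0263
```

```bash
python3 nut.py w4; python3 -c "
import cv2;cv2.imwrite('pics/w4c.png',cv2.imread('pics/w4.png')[150:384,100:440])"
```

```text
6.875 [ 0.5364 -0.2305  0.0504] [ 0.0017 -0.0011 -1.    ] F [ 0.0797 -0.8201  5.0613] 0.026260975268760263 q [-0.5795  0.3241  1.9233  0.      0.8921 -0.6295]
pin 0.6 [423.5 233.8] [ 0.6352 -0.2237  0.035 ] tool shift [-0.0018  0.0155  0.099 ]
pin 0.57 [261.6 232. ] [ 0.5365 -0.2268  0.035 ] tool shift [-0.0037  0.0154  0.0003]
sil 0.91 2246 [np.float64(422.5), np.float64(234.0)] [np.int64(57), np.int64(50)] [ 0.6346 -0.2239  0.035 ] tool shift [-0.0017  0.0155  0.0984]
sil 0.77 1994 [np.float64(262.0), np.float64(229.5)] [np.int64(46), np.int64(51)] [ 0.5367 -0.2252  0.035 ] tool shift [-0.0053  0.0154  0.0005]
```

View pics/w4c.png

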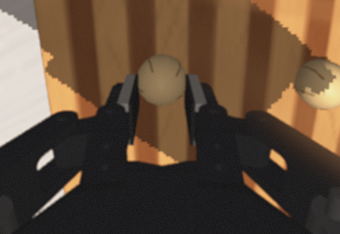

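The nut is held by its near edge: its centre sits about 5 mm to the -x side of the pads, and high. Regrasping with that corrected and lower down.

Request:
servo_tool(
  rows=[
    {"gripper":0.3,"translation":[0,0,0],"dr":[0,0,0]},
    {"gripper":0.3,"translation":[0,0,0],"dr":[0,0,0]},
    {"gripper":0.3,"translation":[-0.0055,0.006,0],"dr":[0,0,0]},
    {"gripper":0.3,"translation":[0,0.001,0],"dr":[0,0,0]},
    {"gripper":1,"translation":[0,0,0],"dr":[0,0,0]},
    {"gripper":1,"translation":[0,0,0],"dr":[0,0,0]},
    {"gripper":1,"translation":[0,0,0],"dr":[0,0,0]},
    {"gripper":1,"translation":[0,0,0],"dr":[0,0,0]},
  ],
)

```text
time: 8.02
eef_pos: [0.5355, -0.2246, 0.042]
tool_rot: [0.512, -0.512, 0.487, -0.488]
force: [-0.1, 0.0, 0.2]
gripper_width: 0.028
```

Request:
servo_tool(
  rows=[
    {"gripper":1,"translation":[0,-0.03,0],"dr":[0,0,0]},
    {"gripper":1,"translation":[0,-0.06,0],"dr":[0,0,0]},
    {"gripper":1,"translation":[0,0,0],"dr":[0,0,0]},
    {"gripper":1,"translation":[0,0,0],"dr":[0,0,0]},
  ],
)

```text
time: 8.52
eef_pos: [0.5352, -0.2243, 0.1319]
tool_rot: [0.512, -0.512, 0.487, -0.487]
force: [-0.4, -0.2, -1.2]
gripper_width: 0.0279
```

```bash
cat > cups.py <<'E'
# combine lower-half estimates from w1 (saved picture) - cup circles by dark threshold
from h import *
im=cv2.imread("pics/w1.png");g=cv2.cvtColor(im,cv2.COLOR_BGR2GRAY)
roi=g[90:240,255:320]
b=(roi<60).astype(np.uint8);n,l,st,ce=cv2.connectedComponentsWithStats(b)
for i in range(1,n):
    if st[i,4]>200: print(st[i],ce[i]+[255,90])
E
python3 cups.py; python3 nut.py w5; python3 - <<'E'
from h import *
# board/lower via top camera, cups
c=get_calibration("top");im=cv2.imread("pics/top0.png");g=cv2.cvtColor(im,cv2.COLOR_BGR2GRAY)
b=(g[218:250,164:240]<70).astype(np.uint8);n,l,st,ce=cv2.connectedComponentsWithStats(b)
for i in range(1,n):
    if st[i,4]>60: print(st[i],ce[i]+[164,218],atz(c,ce[i]+[164,218],.039))
goal([.4865,.105,.14],0.05)
E
```

```text
[ 16  64  29  29 664] [285.2861 168.1461]
[ 15  99  28  27 561] [283.7308 202.5098]
8.525 [ 0.5352 -0.2243  0.1319] [ 0.0002 -0.0001 -1.    ] F [-0.3976 -0.1751 -1.1686] 0.027852487761117702 q [-0.5717  0.1998  1.9012 -0.      1.0403 -0.6217]
pin 0.92 [263.2 285.7] [ 0.5418 -0.3161  0.035 ] tool shift [0.092  0.0969 0.0021]
pin 0.81 [260.2 250.7] [ 0.537  -0.2773  0.035 ] tool shift [ 0.053   0.0969 -0.0009]
pin 0.78 [370.3 203.8] [ 0.6345 -0.2255  0.035 ] tool shift [0.0061 0.0969 0.0991]
sil 0.89 917 [np.float64(370.0), np.float64(202.5)] [np.int64(34), np.int64(33)] [ 0.634  -0.2243  0.035 ] tool shift [0.0049 0.0969 0.0987]
sil 0.82 689 [np.float64(262.5), np.float64(286.0)] [np.int64(29), np.int64(28)] [ 0.5412 -0.3165  0.035 ] tool shift [0.0923 0.0969 0.0014]
sil 0.56 2156 [np.float64(261.0), np.float64(245.5)] [np.int64(50), np.int64(53)] [ 0.5374 -0.2718  0.035 ] tool shift [ 0.0475  0.0969 -0.0001]
[13  9 14 14 98] [183.1122 233.6327] [0.4827 0.1597 0.039 ]
[31  9 14 13 95] [201.3474 233.0526] [0.4851 0.1062 0.039 ]
[50  9 14 13 92] [219.9674 232.8913] [0.4864 0.0515 0.039 ]
shift(tool) [-0.3307 -0.0094 -0.0313] dr [ 0.003  -0.     -0.0021] q6 -0.6216854147758045
```

Request:
servo_tool(
  rows=[
    {"gripper":1,"translation":[-0.055,0,-0.0047],"dr":[0,0,0]},
    {"gripper":1,"translation":[-0.055,0,-0.0047],"dr":[0,0,0]},
    {"gripper":1,"translation":[-0.055,0,-0.0047],"dr":[0,0,0]},
    {"gripper":1,"translation":[-0.055,0,-0.0047],"dr":[0,0,0]},
    {"gripper":1,"translation":[-0.055,0,-0.0047],"dr":[0,0,0]},
    {"gripper":1,"translation":[-0.055,0,-0.0047],"dr":[0,0,0]},
    {"gripper":1,"translation":[-0.055,0,-0.0047],"dr":[0,0,0]},
    {"gripper":1,"translation":[0,0,0],"dr":[0,0,0]},
    {"gripper":1,"translation":[0,0,0],"dr":[0,0,0]},
  ],
)

```text
time: 9.8
eef_pos: [0.4826, 0.1583, 0.1308]
tool_rot: [-0.512, 0.513, -0.487, 0.487]
force: [0.2, -0.2, 0.0]
gripper_width: 0.0278
```

```bash
cat > cup.py <<'E'
import sys
from h import *
P,Q,s=tool();print(s["time"],P,Q.apply([0,1,0]),"F",s["force"],s["gripper_width"])
c=get_calibration("wrist");im=get_image("wrist");save(sys.argv[1],im)
for l,z in (("cav1",.039),("dowel1",.06)):
  for r in pinpoint("wrist",l)[:4]:
    p=atz(c,r["at"],z);print(l,round(r["confidence"],2),np.round(r["at"],1),p,"tool shift",Q.inv().apply(p-P))
g=im.max(2);b=cv2.morphologyEx((g<75).astype(np.uint8),cv2.MORPH_OPEN,np.ones((9,9)))
n,l,st,ce=cv2.connectedComponentsWithStats(b)
for i in range(1,n):
    if 500<st[i,4]<6000: p=atz(c,ce[i],.036);print(st[i],ce[i],p,"shift",Q.inv().apply(p-P))
E
python3 cup.py w6
```

```text
9.8 [0.4826 0.1583 0.1308] [-0.002  -0.0007 -1.    ] F [ 0.239  -0.173   0.0081] 0.027783013409083627
cav1 0.98 [261.5 299.8] [0.4881 0.0536 0.039 ] tool shift [0.1048 0.0918 0.0004]
cav1 0.74 [262.1 197.1] [0.4832 0.1601 0.039 ] tool shift [-0.0018  0.0918  0.0008]
dowel1 0.63 [262.1 156.2] [0.4811 0.1989 0.06  ] tool shift [-0.0406  0.0707  0.0007]
[ 237  172   51   47 2024] [261.9852 195.5064] [0.483  0.1606 0.036 ] shift [-0.0024  0.0948  0.0007]
[ 11 278  30  43 780] [ 24.7013 300.0449] [0.2353 0.0305 0.036 ] shift [ 0.1151  0.0953 -0.2533]
```

View pics/w6.png

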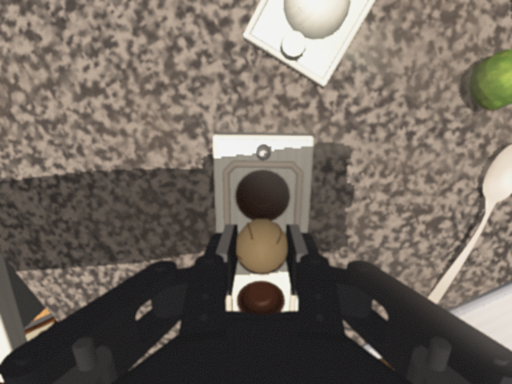

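Cup at (262,196), held nut at (262,246), well lined up (2 mm off along tool x). Lowering and releasing.

Request:
servo_tool(
  rows=[
    {"gripper":1,"translation":[-0.002,0.04,0.0005],"dr":[0,0,0]},
    {"gripper":1,"translation":[0,0.028,0],"dr":[0,0,0]},
    {"gripper":1,"translation":[0,0.008,0],"dr":[0,0,0]},
    {"gripper":1,"translation":[0,0,0],"dr":[0,0,0]},
    {"gripper":1,"translation":[0,0,0],"dr":[0,0,0]},
  ],
)

```text
time: 10.58
eef_pos: [0.4848, 0.1603, 0.0572]
tool_rot: [0.513, -0.511, 0.487, -0.488]
force: [-0.2, 0.9, -0.2]
gripper_width: 0.0279
```

Request:
servo_tool(
  rows=[
    {"gripper":0.4,"translation":[0,0,0],"dr":[0,0,0]},
    {"gripper":0.4,"translation":[0,0,0],"dr":[0,0,0]},
    {"gripper":0.2,"translation":[0,0,0],"dr":[0,0,0]},
    {"gripper":0,"translation":[0,-0.03,0],"dr":[0,0,0]},
    {"gripper":0,"translation":[0,-0.045,0],"dr":[0,0,0]},
    {"gripper":0,"translation":[0,0,0],"dr":[0,0,0]},
    {"gripper":0,"translation":[0,0,0],"dr":[0,0,0]},
  ],
)

```text
time: 11.45
eef_pos: [0.4833, 0.1605, 0.1305]
tool_rot: [-0.512, 0.512, -0.487, 0.487]
force: [-0.4, -0.0, 0.2]
gripper_width: 0.0858
```

```bash
python3 nut.py w7 .039; python3 -c "
from h import *
goal([.634,-.2243,.12],.05)"
```

```text
11.45 [0.4833 0.1605 0.1305] [-0.0004 -0.0001 -1.    ] F [-0.3976 -0.0098  0.1689] 0.08582088062709411 q [ 0.1212  0.0496  2.0714 -0.      1.0209  0.0711]
pin 0.73 [263.6 201.7] [0.4855 0.1583 0.039 ] tool shift [0.0023 0.0915 0.0022]
sil 0.67 901 [np.float64(263.0), np.float64(200.5)] [np.int64(34), np.int64(33)] [0.4849 0.1594 0.039 ] tool shift [0.0012 0.0915 0.0016]
sil 0.17 15506 [np.float64(262.0), np.float64(224.0)] [np.int64(100), np.int64(180)] [0.4852 0.1372 0.039 ] tool shift [0.0234 0.0915 0.0008]
sil 0.16 7498 [np.float64(308.5), np.float64(44.5)] [np.int64(133), np.int64(89)] [0.513  0.2854 0.039 ] tool shift [-0.1233  0.0915  0.036 ]
shift(tool) [0.3917 0.0089 0.1321] dr [ 0.0031 -0.      0.0002] q6 0.07109039028520861
```

View pics/w7.png

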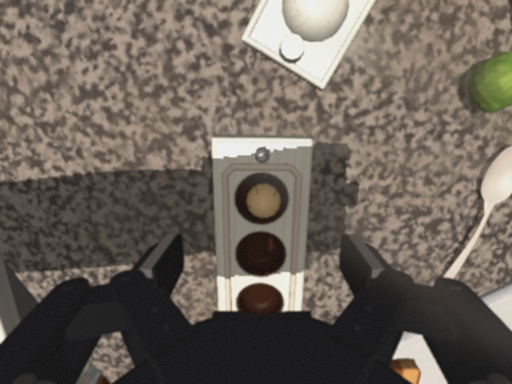

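Nut 1 sits centred in its cup at (263,201). On to nut B.

Request:
servo_tool(
  rows=[
    {"gripper":0,"translation":[0.049,0.001,0.0165],"dr":[0,0,0]},
    {"gripper":0,"translation":[0.049,0.001,0.0165],"dr":[0,0,0]},
    {"gripper":0,"translation":[0.049,0.001,0.0165],"dr":[0,0,0]},
    {"gripper":0,"translation":[0.049,0.001,0.0165],"dr":[0,0,0]},
    {"gripper":0,"translation":[0.049,0.001,0.0165],"dr":[0,0,0]},
    {"gripper":0,"translation":[0.049,0.001,0.0165],"dr":[0,0,0]},
    {"gripper":0,"translation":[0.049,0.001,0.0165],"dr":[0,0,0]},
    {"gripper":0,"translation":[0.049,0.001,0.0165],"dr":[0,0,0]},
    {"gripper":0,"translation":[0,0,0],"dr":[0,0,0]},
    {"gripper":0,"translation":[0,0,0],"dr":[0,0,0]},
    {"gripper":0,"translation":[0,0,0],"dr":[0,0,0]},
  ],
)

```text
time: 12.98
eef_pos: [0.6344, -0.2229, 0.122]
tool_rot: [-0.513, 0.513, -0.488, 0.486]
force: [-0.1, 1.3, -0.1]
gripper_width: 0.0851
```

```bash
python3 nut.py w8
```

```text
12.975 [ 0.6344 -0.2229  0.122 ] [-0.0016  0.001  -1.    ] F [-0.0678  1.2772 -0.0518] 0.08505914738999876 q [-0.4886  0.3986  1.6695  0.0002  1.0753 -0.5399]
pin 0.87 [261.4 200.8] [ 0.6345 -0.2229  0.035 ] tool shift [0.     0.087  0.0002]
sil 0.93 946 [np.float64(260.5), np.float64(202.0)] [np.int64(33), np.int64(34)] [ 0.6338 -0.224   0.035 ] tool shift [ 0.0011  0.087  -0.0005]
sil 0.7 834 [np.float64(272.0), np.float64(283.5)] [np.int64(30), np.int64(33)] [ 0.6488 -0.3046  0.035 ] tool shift [0.0824 0.0869 0.0103]
```

Request:
servo_tool(
  rows=[
    {"gripper":0.2,"translation":[0.0005,0.04,0],"dr":[0,0,0]},
    {"gripper":0.3,"translation":[0,0.032,0],"dr":[0,0,0]},
    {"gripper":0.3,"translation":[0,0.007,0],"dr":[0,0,0]},
    {"gripper":0.3,"translation":[0,0,0],"dr":[0,0,0]},
    {"gripper":1,"translation":[0,0,0],"dr":[0,0,0]},
    {"gripper":1,"translation":[0,0,0],"dr":[0,0,0]},
    {"gripper":1,"translation":[0,0,0],"dr":[0,0,0]},
    {"gripper":1,"translation":[0,0,0],"dr":[0,0,0]},
  ],
)

```text
time: 14.12
eef_pos: [0.6363, -0.2255, 0.0461]
tool_rot: [0.513, -0.512, 0.486, -0.488]
force: [-0.9, 0.7, 6.4]
gripper_width: 0.0278
```

Request:
servo_tool(
  rows=[
    {"gripper":1,"translation":[0,-0.03,0],"dr":[0,0,0]},
    {"gripper":1,"translation":[0,-0.06,0],"dr":[0,0,0]},
    {"gripper":1,"translation":[0,0,0],"dr":[0,0,0]},
    {"gripper":1,"translation":[0,0,0],"dr":[0,0,0]},
  ],
)

```text
time: 14.62
eef_pos: [0.6349, -0.2248, 0.1339]
tool_rot: [0.512, -0.512, 0.487, -0.487]
force: [-0.3, -0.3, -1.3]
gripper_width: 0.0277
```

```bash
python3 -c "
from h import *
goal([.4855,.107,.13],.05)"
```

```text
shift(tool) [-0.3389  0.0038 -0.1326] dr [-0.0001 -0.      0.0001] q6 -0.5406999143204007
```

Request:
servo_tool(
  rows=[
    {"gripper":1,"translation":[-0.0484,0,-0.019],"dr":[0,0,0]},
    {"gripper":1,"translation":[-0.0484,0,-0.019],"dr":[0,0,0]},
    {"gripper":1,"translation":[-0.0484,0,-0.019],"dr":[0,0,0]},
    {"gripper":1,"translation":[-0.0484,0,-0.019],"dr":[0,0,0]},
    {"gripper":1,"translation":[-0.0484,0,-0.019],"dr":[0,0,0]},
    {"gripper":1,"translation":[-0.0484,0,-0.019],"dr":[0,0,0]},
    {"gripper":1,"translation":[-0.0484,0.003,-0.019],"dr":[0,0,0]},
    {"gripper":1,"translation":[0,0,0],"dr":[0,0,0]},
    {"gripper":1,"translation":[0,0,0],"dr":[0,0,0]},
    {"gripper":1,"translation":[0,0,0],"dr":[0,0,0]},
  ],
)

```text
time: 15.88
eef_pos: [0.4857, 0.1058, 0.1304]
tool_rot: [-0.512, 0.512, -0.488, 0.488]
force: [0.2, -1.0, 0.2]
gripper_width: 0.0278
```

```bash
python3 cup.py w9; python3 nut.py w9b .1;python3 -c "
from h import *
goal([.4855,.107,.057],.05)"
```

```text
15.875 [0.4857 0.1058 0.1304] [-0.0006 -0.0002 -1.    ] F [ 0.2332 -1.0373  0.2289] 0.02775666479448123
cav1 0.87 [260.8 254.8] [0.4879 0.0515 0.039 ] tool shift [ 0.0543  0.0914 -0.0003]
cav1 0.86 [259.3 200. ] [0.484 0.105 0.039] tool shift [ 0.0007  0.0914 -0.0016]
cav1 0.74 [263.1 135.8] [0.4846 0.1602 0.039 ] tool shift [-0.0544  0.0914  0.0016]
dowel1 0.69 [257.8 306.7] [0.4872 0.0103 0.06  ] tool shift [ 0.0954  0.0704 -0.003 ]
dowel1 0.63 [260.2  80.4] [0.4804 0.2001 0.06  ] tool shift [-0.0945  0.0704 -0.0007]
dowel1 0.48 [261.4 200.4] [0.4856 0.1114 0.06  ] tool shift [-0.0057  0.0704  0.0002]
[ 235  173   52   42 1819] [260.3568 194.6036] [0.4847 0.109  0.036 ] shift [-0.0033  0.0944 -0.0007]
[   0  234   36   62 1237] [ 15.1617 268.3719] [0.2378 0.0179 0.036 ] shift [ 0.0758  0.0946 -0.2518]
16.025 [0.4858 0.1059 0.1308] [-0.0001 -0.0001 -1.    ] F [-0.3077  0.677   0.5996] 0.02781605141104454 q [ 0.0102  0.0221  2.0995 -0.0001  1.0202 -0.038 ]
pin 0.72 [263.4 141.7] [0.4845 0.161  0.1   ] tool shift [-0.0552  0.0307  0.0014]
sil 0.76 2089 [np.float64(261.5), np.float64(238.0)] [np.int64(49), np.int64(52)] [0.4864 0.0982 0.1   ] tool shift [0.0077 0.0308 0.0003]
sil 0.73 1063 [np.float64(263.0), np.float64(136.0)] [np.int64(36), np.int64(36)] [0.4841 0.1644 0.1   ] tool shift [-0.0585  0.0307  0.0011]
sil 0.21 1789 [np.float64(473.0), np.float64(180.5)] [np.int64(76), np.int64(167)] [0.6207 0.1441 0.1   ] tool shift [-0.0317  0.0307  0.1366]
shift(tool) [-0.0007  0.0739 -0.    ] dr [-0.0001 -0.001   0.    ] q6 -0.03793233129011638
```

Request:
servo_tool(
  rows=[
    {"gripper":1,"translation":[-0.0015,0.04,-0.0005],"dr":[0,0,0]},
    {"gripper":1,"translation":[0,0.028,0],"dr":[0,0,0]},
    {"gripper":1,"translation":[0,0.008,0],"dr":[0,0,0]},
    {"gripper":1,"translation":[0,0,0],"dr":[0,0,0]},
    {"gripper":1,"translation":[0,0,0],"dr":[0,0,0]},
  ],
)

```text
time: 16.8
eef_pos: [0.4857, 0.1082, 0.0558]
tool_rot: [0.513, -0.512, 0.487, -0.488]
force: [0.4, 0.5, -0.0]
gripper_width: 0.0279
```

Request:
servo_tool(
  rows=[
    {"gripper":0.4,"translation":[0,0,0],"dr":[0,0,0]},
    {"gripper":0.4,"translation":[0,0,0],"dr":[0,0,0]},
    {"gripper":0.2,"translation":[0,0,0],"dr":[0,0,0]},
    {"gripper":0,"translation":[0,-0.03,0],"dr":[0,0,0]},
    {"gripper":0,"translation":[0,-0.045,0],"dr":[0,0,0]},
    {"gripper":0,"translation":[0,0,0],"dr":[0,0,0]},
    {"gripper":0,"translation":[0,0,0],"dr":[0,0,0]},
  ],
)

```text
time: 17.68
eef_pos: [0.4844, 0.1083, 0.1295]
tool_rot: [-0.512, 0.512, -0.487, 0.487]
force: [-0.3, 0.4, 0.6]
gripper_width: 0.0855
```

```bash
python3 nut.py w10 .039; python3 -c "
from h import *
goal([.541,-.3165,.12],.05)"
```

```text
17.675 [0.4844 0.1083 0.1295] [-0.0004 -0.     -1.    ] F [-0.3365  0.3933  0.6185] 0.08547658902620461 q [ 0.0152  0.0221  2.1019 -0.      1.0179 -0.0348]
pin 0.73 [265.1 143.3] [0.4852 0.1568 0.039 ] tool shift [-0.0484  0.0905  0.0032]
pin 0.71 [264.5 197.3] [0.4872 0.1104 0.039 ] tool shift [-0.002   0.0905  0.0029]
sil 0.68 1032 [np.float64(265.5), np.float64(140.0)] [np.int64(35), np.int64(36)] [0.4854 0.1595 0.039 ] tool shift [-0.0511  0.0905  0.0036]
sil 0.6 875 [np.float64(263.0), np.float64(197.5)] [np.int64(32), np.int64(33)] [0.4859 0.1102 0.039 ] tool shift [-0.0019  0.0905  0.0016]
shift(tool) [0.4271 0.0081 0.0361] dr [ 0.0031 -0.     -0.0001] q6 -0.03482250027541457
```

Request:
servo_tool(
  rows=[
    {"gripper":0,"translation":[0.0534,0.001,0.0045],"dr":[0,0,0]},
    {"gripper":0,"translation":[0.0534,0.001,0.0045],"dr":[0,0,0]},
    {"gripper":0,"translation":[0.0534,0.001,0.0045],"dr":[0,0,0]},
    {"gripper":0,"translation":[0.0534,0.001,0.0045],"dr":[0,0,0]},
    {"gripper":0,"translation":[0.0534,0.001,0.0045],"dr":[0,0,0]},
    {"gripper":0,"translation":[0.0534,0.001,0.0045],"dr":[0,0,0]},
    {"gripper":0,"translation":[0.0534,0.001,0.0045],"dr":[0,0,0]},
    {"gripper":0,"translation":[0.0534,0.001,0.0045],"dr":[0,0,0]},
    {"gripper":0,"translation":[0,0,0],"dr":[0,0,0]},
    {"gripper":0,"translation":[0,0,0],"dr":[0,0,0]},
    {"gripper":0,"translation":[0,0,0],"dr":[0,0,0]},
  ],
)

```text
time: 19.2
eef_pos: [0.5417, -0.315, 0.121]
tool_rot: [0.513, -0.513, 0.488, -0.486]
force: [-1.0, 0.1, -0.5]
gripper_width: 0.0853
```

```bash
python3 nut.py w11
```

```text
19.2 [ 0.5417 -0.315   0.121 ] [-0.0013  0.0013 -1.    ] F [-0.9776  0.0604 -0.4969] 0.08534815925376903 q [-0.6885  0.3087  1.7897  0.0002  1.0451 -0.7399]
pin 0.75 [382.6 194.5] [ 0.6452 -0.3036  0.035 ] tool shift [-0.0059  0.0859  0.1041]
pin 0.62 [250.8 272.8] [ 0.5356 -0.3853  0.035 ] tool shift [ 0.0701  0.086  -0.0096]
pin 0.58 [261.3 206.1] [ 0.5419 -0.3193  0.035 ] tool shift [0.0045 0.086  0.0001]
sil 0.82 945 [np.float64(260.0), np.float64(201.5)] [np.int64(34), np.int64(33)] [ 0.5406 -0.3152  0.035 ] tool shift [ 0.0003  0.086  -0.001 ]
sil 0.76 1004 [np.float64(386.0), np.float64(195.5)] [np.int64(36), np.int64(33)] [ 0.6484 -0.3044  0.035 ] tool shift [-0.005   0.0859  0.1072]
sil 0.66 875 [np.float64(254.5), np.float64(269.0)] [np.int64(31), np.int64(34)] [ 0.5388 -0.3811  0.035 ] tool shift [ 0.066   0.086  -0.0062]
```

Request:
servo_tool(
  rows=[
    {"gripper":0.2,"translation":[0,0.04,-0.0005],"dr":[0,0,0]},
    {"gripper":0.3,"translation":[0,0.032,0],"dr":[0,0,0]},
    {"gripper":0.3,"translation":[0,0.007,0],"dr":[0,0,0]},
    {"gripper":0.3,"translation":[0,0,0],"dr":[0,0,0]},
    {"gripper":1,"translation":[0,0,0],"dr":[0,0,0]},
    {"gripper":1,"translation":[0,0,0],"dr":[0,0,0]},
    {"gripper":1,"translation":[0,0,0],"dr":[0,0,0]},
    {"gripper":1,"translation":[0,0,0],"dr":[0,0,0]},
  ],
)

```text
time: 20.35
eef_pos: [0.5426, -0.3174, 0.0449]
tool_rot: [0.512, -0.512, 0.486, -0.488]
force: [-0.5, 1.7, 6.1]
gripper_width: 0.0278
```

Request:
servo_tool(
  rows=[
    {"gripper":1,"translation":[0,-0.03,0],"dr":[0,0,0]},
    {"gripper":1,"translation":[0,-0.06,0],"dr":[0,0,0]},
    {"gripper":1,"translation":[0,0,0],"dr":[0,0,0]},
    {"gripper":1,"translation":[0,0,0],"dr":[0,0,0]},
  ],
)

```text
time: 20.85
eef_pos: [0.5414, -0.3165, 0.1328]
tool_rot: [-0.512, 0.512, -0.487, 0.487]
force: [0.2, -0.6, -0.7]
gripper_width: 0.0276
```

```bash
python3 -c "
from h import *
goal([.4875,.053,.13],.05)"
```

```text
shift(tool) [-0.3717  0.0028 -0.0353] dr [-0.0001 -0.      0.0001] q6 -0.7406226275598564
```

Request:
servo_tool(
  rows=[
    {"gripper":1,"translation":[-0.0531,0,-0.005],"dr":[0,0,0]},
    {"gripper":1,"translation":[-0.0531,0,-0.005],"dr":[0,0,0]},
    {"gripper":1,"translation":[-0.0531,0,-0.005],"dr":[0,0,0]},
    {"gripper":1,"translation":[-0.0531,0,-0.005],"dr":[0,0,0]},
    {"gripper":1,"translation":[-0.0531,0,-0.005],"dr":[0,0,0]},
    {"gripper":1,"translation":[-0.0531,0,-0.005],"dr":[0,0,0]},
    {"gripper":1,"translation":[-0.0531,0.002,-0.005],"dr":[0,0,0]},
    {"gripper":1,"translation":[0,0,0],"dr":[0,0,0]},
    {"gripper":1,"translation":[0,0,0],"dr":[0,0,0]},
    {"gripper":1,"translation":[0,0,0],"dr":[0,0,0]},
  ],
)

```text
time: 22.1
eef_pos: [0.488, 0.0518, 0.1303]
tool_rot: [-0.512, 0.512, -0.488, 0.488]
force: [-0.2, -1.0, 0.1]
gripper_width: 0.0276
```

```bash
python3 cup.py w12; python3 -c "
from h import *
goal([.4875,.053,.057],.05)"
```

```text
22.1 [0.488  0.0518 0.1303] [-0.001  -0.0001 -1.    ] F [-0.198  -1.0321  0.1023] 0.02756795912486481
cav1 0.75 [260.5 138.4] [0.4848 0.104  0.039 ] tool shift [-0.0523  0.0912 -0.0005]
cav1 0.68 [262.6 195.6] [0.489  0.0552 0.039 ] tool shift [-0.0034  0.0912  0.0013]
[237 141  41  22 538] [256.2268 152.7862] [0.4818 0.0917 0.036 ] shift [-0.0401  0.0943 -0.0041]
[ 235  173   52   42 1783] [260.143  194.2204] [0.4868 0.0555 0.036 ] shift [-0.0037  0.0943 -0.0009]
[   0  205   33   62 1291] [ 11.9806 240.3958] [ 0.2445 -0.0041  0.036 ] shift [ 0.0441  0.0945 -0.2458]
shift(tool) [-0.0012  0.0737 -0.0007] dr [ 0.0002 -0.0019  0.0001] q6 -0.14925041381667326
```

Request:
servo_tool(
  rows=[
    {"gripper":1,"translation":[-0.0015,0.04,-0.0005],"dr":[0,0,0]},
    {"gripper":1,"translation":[0,0.028,0],"dr":[0,0,0]},
    {"gripper":1,"translation":[0,0.008,0],"dr":[0,0,0]},
    {"gripper":1,"translation":[0,0,0],"dr":[0,0,0]},
    {"gripper":1,"translation":[0,0,0],"dr":[0,0,0]},
  ],
)

```text
time: 22.88
eef_pos: [0.4884, 0.054, 0.0558]
tool_rot: [0.513, -0.512, 0.487, -0.488]
force: [-0.1, 0.2, 0.9]
gripper_width: 0.028
```

Request:
servo_tool(
  rows=[
    {"gripper":0.4,"translation":[0,0,0],"dr":[0,0,0]},
    {"gripper":0.4,"translation":[0,0,0],"dr":[0,0,0]},
    {"gripper":0.2,"translation":[0,0,0],"dr":[0,0,0]},
    {"gripper":0,"translation":[0,-0.03,0],"dr":[0,0,0]},
    {"gripper":0,"translation":[-0.025,-0.05,0],"dr":[0,0,0]},
    {"gripper":0,"translation":[-0.03,-0.05,0],"dr":[0,0,0]},
    {"gripper":0,"translation":[-0.03,-0.05,0],"dr":[0,0,0]},
    {"gripper":0,"translation":[0,0,0],"dr":[0,0,0]},
    {"gripper":0,"translation":[0,0,0],"dr":[0,0,0]},
  ],
)

```text
time: 24.0
eef_pos: [0.4827, 0.1393, 0.2343]
tool_rot: [-0.512, 0.513, -0.487, 0.487]
force: [-0.2, 0.1, 0.3]
gripper_width: 0.0856
```

```bash
python3 nut.py w13 .039; python3 look.py w13b dowel1=.06 rib=.06 upper=0
```

```text
24.0 [0.4827 0.1393 0.2343] [-0.0006 -0.0003 -1.    ] F [-0.2187  0.0535  0.3269] 0.08555474087504117 q [ 0.0788 -0.0901  2.0039 -0.0002  1.2285  0.0283]
pin 0.83 [263.  199.5] [0.4867 0.1061 0.039 ] tool shift [0.0333 0.1953 0.0024]
pin 0.69 [263.9 235.5] [0.4905 0.0556 0.039 ] tool shift [0.0839 0.1953 0.0037]
pin 0.63 [263.  159.4] [0.4839 0.1578 0.039 ] tool shift [-0.0185  0.1953  0.0023]
pin 0.43 [260.7 188.7] [0.483  0.1203 0.039 ] tool shift [ 0.0189  0.1953 -0.0006]
sil 0.95 405 [np.float64(262.5), np.float64(235.0)] [np.int64(21), np.int64(22)] [0.4886 0.0563 0.039 ] tool shift [0.0831 0.1953 0.0018]
sil 0.91 444 [np.float64(263.0), np.float64(196.5)] [np.int64(22), np.int64(23)] [0.4865 0.1101 0.039 ] tool shift [0.0292 0.1953 0.0024]
sil 0.83 441 [np.float64(264.5), np.float64(158.5)] [np.int64(23), np.int64(23)] [0.4857 0.159  0.039 ] tool shift [-0.0197  0.1953  0.0041]
24.15 [0.4822 0.1386 0.2327] [-1.2351  1.1755 -1.1713] [ 0.3189 -0.0973  0.322 ] 0.08495208367475267
dowel1 0.88 [259.7 270.6] [0.4857 0.0153 0.06  ]
dowel1 0.68 [263.8 125.1] [0.4815 0.1991 0.06  ]
```

View pics/w13.png

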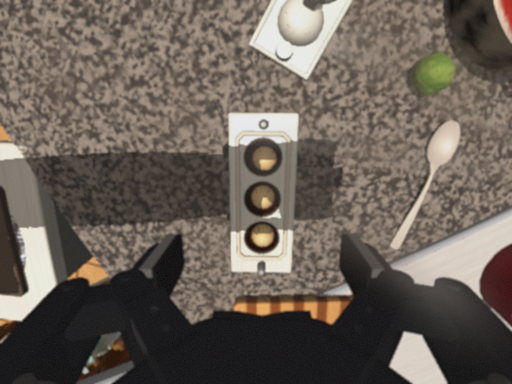

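All three nuts sit in their cups at (264,158), (263,197) and (262,235). Now over the upper half's rib, turning the jaws to match it.

```bash
python3 -c "
from h import *
goal([.551,.373,.22],-.52)"
```

```text
shift(tool) [-0.2306  0.0136  0.0796] dr [0.0018 0.5692 0.0006] q6 0.028445688851942208
```

Request:
servo_tool(
  rows=[
    {"gripper":0,"translation":[-0.046,0.0025,0.016],"dr":[0,0,0]},
    {"gripper":0,"translation":[-0.046,0.0025,0.016],"dr":[0,0,0]},
    {"gripper":0,"translation":[-0.046,0.0025,0.016],"dr":[0,0,0]},
    {"gripper":0,"translation":[-0.046,0.0025,0.016],"dr":[0,0,0]},
    {"gripper":0,"translation":[-0.046,0.0025,0.016],"dr":[0,0,0]},
    {"gripper":0,"translation":[0,0,0],"dr":[0,0.142,0]},
    {"gripper":0,"translation":[0,0,0],"dr":[0,0.142,0]},
    {"gripper":0,"translation":[0,0,0],"dr":[0,0.142,0]},
    {"gripper":0,"translation":[0,0,0],"dr":[0,0.142,0]},
    {"gripper":0,"translation":[0,0,0],"dr":[0,0,0]},
    {"gripper":0,"translation":[0,0,0],"dr":[0,0,0]},
  ],
)

```text
time: 25.72
eef_pos: [0.5516, 0.3728, 0.222]
tool_rot: [0.356, -0.356, 0.611, -0.611]
force: [0.5, 0.5, -0.3]
gripper_width: 0.0855
```

```bash
cat > up.py <<'E'
import sys
from h import *
P,Q,s=tool();print(s["time"],P,Q.apply([0,1,0]),"jaw",np.arctan2(*Q.apply([0,0,1])[1::-1]),"F",s["force"],s["gripper_width"],s["joint_positions"])
c=get_calibration("wrist");im=get_image("wrist");save(sys.argv[1],im)
for l,z in (("rib",.06),("upper",0)):
  for r in pinpoint("wrist",l)[:2]:
    p=atz(c,r["at"],z);print(l,round(r["confidence"],2),np.round(r["at"],1),p,"tool shift",Q.inv().apply(p-P))
g=im.min(2)
for r in silhouettes("wrist","upper")[:2]:
    m=r["region"].astype(np.uint8);cs=max(cv2.findContours(m,0,2)[0],key=cv2.contourArea)
    box=cv2.boxPoints(cv2.minAreaRect(cs));W=np.array([atz(c,u,.012)[:2] for u in box])
    print(round(r["confidence"],2),m.sum(),box.round(1).tolist());print(W,W.mean(0),[np.linalg.norm(W[i]-W[i-1]) for i in range(4)],[np.arctan2(*(W[i]-W[i-1])[::-1]) for i in range(4)])
E
python3 up.py w14
```

```text
25.725 [0.5516 0.3728 0.222 ] [-0.0005 -0.0003 -1.    ] jaw -0.5161836219687537 F [ 0.4798  0.5112 -0.2735] 0.08551319041115206 [ 0.4421  0.2848  1.6219 -0.      1.2354  0.9583]
rib 0.66 [254.2 185.5] [0.5415 0.3716 0.06  ] tool shift [ 0.0059  0.162  -0.0081]
rib 0.4 [279.7 314.3] [0.4823 0.2009 0.06  ] tool shift [0.1836 0.1621 0.0245]
upper 0.58 [256.4 174.8] [0.5425 0.3703 0.    ] tool shift [ 0.0066  0.222  -0.0067]
upper 0.56 [295.9 324.1] [0.4745 0.1223 0.    ] tool shift [0.2558 0.2221 0.0566]
0.86 10247 [[217.6999969482422, 92.0999984741211], [286.6000061035156, 88.0], [296.3999938964844, 249.89999389648438], [227.5, 254.10000610351562]]
[[0.5542 0.4847]
 [0.629  0.4476]
 [0.5391 0.2495]
 [0.4502 0.2923]] [0.5431 0.3685] [np.float64(0.21865749512107183), np.float64(0.08354318478903912), np.float64(0.21753026001223633), np.float64(0.09868583917298668)] [np.float64(1.0752068140043636), np.float64(-0.45970670866964974), np.float64(-1.9969746803825708), np.float64(2.693121208753934)]
```

View pics/w14.png

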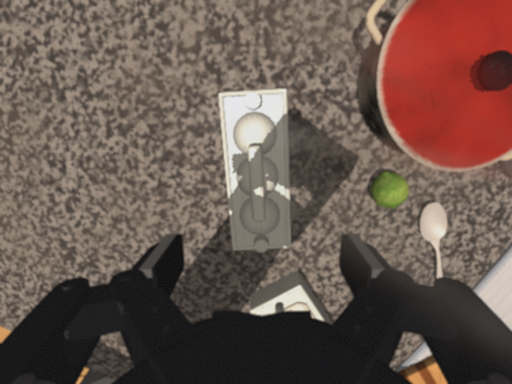

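```bash
python3 - <<'E'
from h import *
c=get_calibration("wrist");P,Q,s=tool()
W=np.array([atz(c,u,.012)[:2] for u in [(220,91),(286,89),(291,247),(232,250)]]);print(W,W.mean(0))
t=(W[0]+W[1])/2;b=(W[2]+W[3])/2;d=t-b;print("len",np.linalg.norm(d),"y-axis ang",np.arctan2(d[1],d[0])-np.pi/2, np.linalg.norm(W[0]-W[1]),np.linalg.norm(W[2]-W[3]))
for u in [(255.5,146),(259,220)]: print("rib end",atz(c,u,.06))
goal([*W.mean(0),.15],np.arctan2(d[1],d[0])-np.pi/2)
E
```

```text
[[0.5574 0.4846]
 [0.6281 0.447 ]
 [0.5345 0.2575]
 [0.4591 0.2949]] [0.5448 0.371 ]
len 0.21250408493700237 y-axis ang -0.46855557772650624 0.08001680599681292 0.08416137435495416
rib end [0.5651 0.4096 0.06  ]
rib end [0.5254 0.3325 0.06  ]
shift(tool) [ 0.005   0.0723 -0.005 ] dr [ 0.     -0.0488  0.0001] q6 0.9596693037488855
```

The upper half spans (220,91)–(286,89)–(291,247)–(232,250), its rib along (256,146)–(259,220): centre (0.545, 0.371), turned -0.47 rad. Rib and plate agree. Descending to grip.

Request:
servo_tool(
  newtons=90,
  rows=[
    {"gripper":0.2,"translation":[0.005,0.04,-0.005],"dr":[0,-0.047,0]},
    {"gripper":0.3,"translation":[0,0.05,0],"dr":[0,0,0]},
    {"gripper":0.3,"translation":[0,0.05,0],"dr":[0,0,0]},
    {"gripper":0.3,"translation":[0,0.027,0],"dr":[0,0,0]},
    {"gripper":0.3,"translation":[0,0,0],"dr":[0,0,0]},
    {"gripper":0.3,"translation":[0,0,0],"dr":[0,0,0]},
  ],
)

```text
time: 26.68
eef_pos: [0.5458, 0.3716, 0.057]
tool_rot: [-0.371, 0.369, -0.603, 0.603]
force: [1.5, -0.9, 0.9]
gripper_width: 0.0598
```

Request:
servo_tool(
  rows=[
    {"gripper":1,"translation":[0,0.006,0],"dr":[0,0,0]},
    {"gripper":1,"translation":[0,0,0],"dr":[0,0,0]},
    {"gripper":1,"translation":[0,0,0],"dr":[0,0,0]},
    {"gripper":1,"translation":[0,0,0],"dr":[0,0,0]},
    {"gripper":1,"translation":[0,0,0],"dr":[0,0,0]},
    {"gripper":1,"translation":[0,0,0],"dr":[0,0,0]},
  ],
)

```text
time: 27.42
eef_pos: [0.5452, 0.3713, 0.0503]
tool_rot: [-0.37, 0.369, -0.603, 0.603]
force: [-1.5, -0.5, 6.3]
gripper_width: 0.0142
```

Request:
servo_tool(
  rows=[
    {"gripper":1,"translation":[0,-0.02,0],"dr":[0,0,0]},
    {"gripper":1,"translation":[0,-0.045,0],"dr":[0,0,0]},
    {"gripper":1,"translation":[0,-0.045,0],"dr":[0,0,0]},
    {"gripper":1,"translation":[0,0,0],"dr":[0,0,0]},
    {"gripper":1,"translation":[0,0,0],"dr":[0,0,0]},
    {"gripper":1,"translation":[0,0,0],"dr":[0,0,0]},
  ],
)

```text
time: 28.18
eef_pos: [0.543, 0.3702, 0.1559]
tool_rot: [0.367, -0.372, 0.603, -0.603]
force: [0.1, -0.2, -3.4]
gripper_width: 0.0144
```

```bash
python3 up.py w15; python3 -c "
from h import *
goal([.4853,.1065,.16],.044)"
```

```text
28.175 [0.543  0.3702 0.1559] [-0.0053 -0.0026 -1.    ] jaw -0.4710440771327008 F [ 0.0965 -0.1768 -3.4391] 0.01444276372934159 [ 0.4442  0.3321  1.6893 -0.      1.1261  0.9153]
rib 0.83 [259.4 262. ] [0.5115 0.3131 0.06  ] tool shift [ 0.0647  0.0962 -0.0019]
upper 0.87 [261.6 220.1] [0.5217 0.3289 0.    ] tool shift [0.0457 0.1561 0.0003]
0.92 26796 [[191.0, 53.0], [332.0, 53.0], [332.0, 313.0], [191.0, 313.0]]
[[0.5412 0.5148]
 [0.6602 0.4542]
 [0.5458 0.1807]
 [0.3873 0.2609]] [0.5336 0.3526] [np.float64(0.29700794528691143), np.float64(0.13359064845216792), np.float64(0.2964871123186766), np.float64(0.17760248294266337)] [np.float64(1.0258822600586104), np.float64(-0.47134297334036057), np.float64(-1.967261727323864), np.float64(2.6733360652383196)]
shift(tool) [ 0.2622 -0.0018  0.0675] dr [ 0.002  -0.515   0.0016] q6 0.9152859254923629
```

View pics/w15.png

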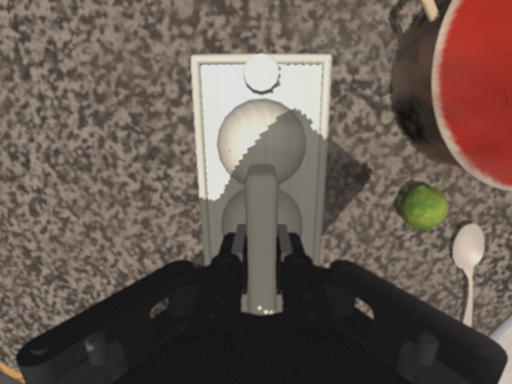

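Held plate: straight in view, far edge at row 54, sides at columns 192–330, rib along column 261. Computing its offset in the tool frame.

```bash
python3 - <<'E'
from h import *
c=get_calibration("wrist");P,Q,s=tool();print(P)
def tf(u,y): return Q.inv().apply(atz(c,u,P[2]-y)-P)
for u in [(192,56),(261,54.5),(330,54),(203,240),(321,240)]: print("plate",u,tf(u,.038))
for u in [(261,167),(261.5,311)]: print("rib",u,tf(u,-.0097))
# lower-half outline in w13 is in pics; dowels by dark/bright blobs there
im=cv2.imread("pics/w13.png");cv2.imwrite("pics/dow.png",np.hstack([cv2.resize(im[105:145,240:290],None,fx=8,fy=8),cv2.resize(im[245:285,240:290],None,fx=8,fy=8)]))
E
```

```text
[0.5442 0.3707 0.1577]
plate (192, 56) [-0.1042  0.0378 -0.0404]
plate (261, 54.5) [-0.1047  0.0378 -0.0003]
plate (330, 54) [-0.1053  0.0377  0.0397]
plate (203, 240) [ 0.0128  0.0381 -0.0406]
plate (321, 240) [0.0128 0.038  0.0414]
rib (261, 167) [-0.0475 -0.0098 -0.0003]
rib (261.5, 311) [ 0.0318 -0.0096 -0.    ]
```

```bash
python3 - <<'E'
from h import *
c=get_calibration("wrist");P,Q,s=tool();T=np.array(c["pose"])
P1=np.array([.4824,.1389,.2335]);Q1=R.from_quat([.513,-.487,.487,-.512])
M=lambda P,Q:np.vstack([np.c_[Q.as_matrix(),P],[0,0,0,1]])
c["pose"]=M(P1,Q1)@np.linalg.inv(M(P,Q))@T
W=np.array([atz(c,u,.04)[:2] for u in [(229,114),(298,114),(292,272),(232,272)]]);print(W,W.mean(0))
d=(W[0]+W[1]-W[2]-W[3])/2;print(np.linalg.norm(d),np.arctan2(-d[0],d[1]))
for u in [(263.5,125),(261.5,267.5)]: print("dowel",atz(c,u,.06))
# Hough refine of dowels, and cup circles
g=cv2.cvtColor(cv2.imread("pics/w13.png"),cv2.COLOR_BGR2GRAY)
C=cv2.HoughCircles(cv2.resize(g[100:285,225:300],None,fx=4,fy=4,interpolation=2),cv2.HOUGH_GRADIENT,1,100,param1=120,param2=25,minRadius=60,maxRadius=85)
if C is not None:
  for x,y,r in C[0]: u=(x/4+225-.375,y/4+100-.375);print("cup",u,r/4,atz(c,u,.04))
E
```

```text
[[ 0.4405  0.2094]
 [ 0.5215  0.2136]
 [ 0.5321  0.0023]
 [ 0.4484 -0.002 ]] [0.4856 0.1058]
0.21156528289246027 0.04361695738663214
dowel [0.4815 0.1994 0.06  ]
dowel [0.4885 0.0198 0.06  ]
cup (np.float32(261.0), np.float32(235.5)) 17.975 [0.486  0.0559 0.04  ]
```

Request:
servo_tool(
  rows=[
    {"gripper":1,"translation":[0.0375,0,0.0096],"dr":[0,0,0]},
    {"gripper":1,"translation":[0.0375,0,0.0096],"dr":[0,0,0]},
    {"gripper":1,"translation":[0.0375,0,0.0096],"dr":[0,0,0]},
    {"gripper":1,"translation":[0.0375,0,0.0096],"dr":[0,0,0]},
    {"gripper":1,"translation":[0.0375,0,0.0096],"dr":[0,0,0]},
    {"gripper":1,"translation":[0.0375,0,0.0096],"dr":[0,0,0]},
    {"gripper":1,"translation":[0.0375,0,0.0096],"dr":[0,0,0]},
    {"gripper":1,"translation":[0,0,0],"dr":[0,-0.13,0]},
    {"gripper":1,"translation":[0,0,0],"dr":[0,-0.13,0]},
    {"gripper":1,"translation":[0,0,0],"dr":[0,-0.13,0]},
    {"gripper":1,"translation":[0,0,0],"dr":[0,-0.125,0]},
    {"gripper":1,"translation":[0,0,0],"dr":[0,0,0]},
  ],
)

```text
time: 29.88
eef_pos: [0.4855, 0.1067, 0.1593]
tool_rot: [-0.51, 0.511, -0.489, 0.489]
force: [-0.2, -0.3, -3.2]
gripper_width: 0.0143
```

Request:
servo_tool(
  rows=[
    {"gripper":1,"translation":[0,0,0],"dr":[0,0,0]},
    {"gripper":1,"translation":[0,0,0],"dr":[0,0,0]},
    {"gripper":1,"translation":[0,0,0],"dr":[0,0,0]},
  ],
)

```text
time: 30.25
eef_pos: [0.4855, 0.1067, 0.1593]
tool_rot: [-0.511, 0.511, -0.489, 0.489]
force: [0.1, -0.2, -3.1]
gripper_width: 0.0142
```

```bash
python3 up.py w16; python3 -c "
from h import *
goal([.4855,.1063,.12],.044)"
```

```text
30.25 [0.4855 0.1067 0.1593] [-0.  0. -1.] jaw 0.043536295231546784 F [ 0.0716 -0.1773 -3.0678] 0.014183806448007713 [ 0.0119 -0.0183  2.0811  0.      1.0788 -0.0317]
rib 0.58 [259.  262.1] [0.4863 0.0399 0.06  ] tool shift [ 0.0668  0.0993 -0.0021]
upper 0.59 [261.6 216.8] [0.4879 0.0638 0.    ] tool shift [0.043  0.1593 0.0005]
0.92 27116 [[185.1999969482422, 312.8999938964844], [189.10000610351562, 51.0], [332.1000061035156, 53.099998474121094], [328.20001220703125, 315.0]]
[[ 0.3964 -0.0669]
 [ 0.4107  0.2349]
 [ 0.548   0.239 ]
 [ 0.5785 -0.0621]] [0.4834 0.0862] [np.float64(0.1821911918186226), np.float64(0.3021356887895431), np.float64(0.13738964153147565), np.float64(0.30265618631150454)] [np.float64(-3.1154091340741177), np.float64(1.523232097645774), np.float64(0.029831489284679918), np.float64(-1.4700670984430808)]
shift(tool) [ 0.0004  0.0393 -0.    ] dr [-0.     -0.0002  0.    ] q6 -0.031942567849446095
```

Request:
servo_tool(
  rows=[
    {"gripper":1,"translation":[0,0.025,0],"dr":[0,0,0]},
    {"gripper":1,"translation":[0,0.018,0],"dr":[0,0,0]},
    {"gripper":1,"translation":[0,0.003,0],"dr":[0,0,0]},
    {"gripper":1,"translation":[0,0.002,0],"dr":[0,0,0]},
    {"gripper":1,"translation":[0,0.002,0],"dr":[0,0,0]},
    {"gripper":1,"translation":[0,0,0],"dr":[0,0,0]},
  ],
)

```text
time: 31.2
eef_pos: [0.4859, 0.1067, 0.1098]
tool_rot: [0.511, -0.511, 0.489, -0.489]
force: [0.5, 0.2, -3.2]
gripper_width: 0.0143
```

Request:
servo_tool(
  rows=[
    {"gripper":1,"translation":[0,0.003,0],"dr":[0,0,0]},
    {"gripper":1,"translation":[0,0.002,0],"dr":[0,0,0]},
    {"gripper":1,"translation":[0,0,0],"dr":[0,0,0]},
  ],
)

```text
time: 31.58
eef_pos: [0.4853, 0.1067, 0.1041]
tool_rot: [-0.511, 0.511, -0.489, 0.489]
force: [-0.2, -0.1, -3.3]
gripper_width: 0.0143
```

Already 6 mm past the tips without contact force. Going on.

Request:
servo_tool(
  rows=[
    {"gripper":1,"translation":[0,0.003,0],"dr":[0,0,0]},
    {"gripper":1,"translation":[0,0.003,0],"dr":[0,0,0]},
    {"gripper":1,"translation":[0,0.002,0],"dr":[0,0,0]},
    {"gripper":1,"translation":[0,0,0],"dr":[0,0,0]},
  ],
)

```text
time: 32.08
eef_pos: [0.4853, 0.1067, 0.096]
tool_rot: [-0.511, 0.511, -0.489, 0.489]
force: [-0.7, 0.1, -3.9]
gripper_width: 0.0142
```

Request:
servo_tool(
  rows=[
    {"gripper":1,"translation":[0,0.002,0],"dr":[0,0,0]},
    {"gripper":1,"translation":[0,0.001,0],"dr":[0,0,0]},
    {"gripper":1,"translation":[0,0.001,0],"dr":[0,0,0]},
    {"gripper":1,"translation":[0,0,0],"dr":[0,0,0]},
  ],
)

```text
time: 32.58
eef_pos: [0.4855, 0.1067, 0.0929]
tool_rot: [-0.511, 0.511, -0.489, 0.489]
force: [-5.0, 0.2, 4.3]
gripper_width: 0.0145
```

Request:
servo_tool(
  rows=[
    {"gripper":1,"translation":[0,0.001,-0.0003],"dr":[0,0,0]},
    {"gripper":1,"translation":[0,0.001,0],"dr":[0,0,0]},
    {"gripper":1,"translation":[0,0,0],"dr":[0,0,0]},
  ],
)

```text
time: 32.95
eef_pos: [0.4855, 0.1067, 0.0911]
tool_rot: [0.511, -0.511, 0.489, -0.489]
force: [-5.3, 1.7, 6.8]
gripper_width: 0.0142
```

Request:
servo_tool(
  rows=[
    {"gripper":1,"translation":[0,0.001,0],"dr":[0,0,0]},
    {"gripper":1,"translation":[0,0,0],"dr":[0,0,0]},
    {"gripper":1,"translation":[0,0,0],"dr":[0,0,0]},
  ],
)

```text
time: 33.33
eef_pos: [0.4855, 0.1067, 0.0904]
tool_rot: [0.511, -0.511, 0.489, -0.489]
force: [-6.3, 0.8, 8.3]
gripper_width: 0.0142
```

Request:
servo_tool(
  rows=[
    {"gripper":1,"translation":[0,0.001,-0.0003],"dr":[0,0,0]},
    {"gripper":1,"translation":[0,0,0],"dr":[0,0,0]},
    {"gripper":1,"translation":[0,0,0],"dr":[0,0,0]},
  ],
)

```text
time: 33.7
eef_pos: [0.4855, 0.1067, 0.0903]
tool_rot: [0.511, -0.511, 0.489, -0.489]
force: [-8.1, 0.2, 12.3]
gripper_width: 0.0141
```

Request:
servo_tool(
  rows=[
    {"gripper":1,"translation":[0,0.001,0],"dr":[0,0,0]},
    {"gripper":1,"translation":[0,0,0],"dr":[0,0,0]},
    {"gripper":1,"translation":[0,0,0],"dr":[0,0,0]},
  ],
)

```text
time: 34.08
eef_pos: [0.4855, 0.1067, 0.0903]
tool_rot: [-0.511, 0.511, -0.489, 0.489]
force: [-10.0, 0.5, 18.7]
gripper_width: 0.0141
```

Hard stop at z = 0.0903, exactly grasp height plus 40 mm. A last look.

```bash
python3 - <<'E'
from h import *
P,Q,s=tool();print(s["time"],P,Q.apply([0,1,0]),"jaw",np.arctan2(*Q.apply([0,0,1])[1::-1]),s["force"],s["moment"])
a=get_image("wrist");b=get_image("scene");t=get_image("top")
save("fin",np.hstack([cv2.resize(b[170:330,130:340],(400,305)),cv2.resize(t[120:280,60:400],(400,305))])); 
im=cv2.imread("pics/fin.png");w=cv2.resize(a,(400,290))[:,:,::-1]
cv2.imwrite("pics/fin.png",np.vstack([im,np.hstack([w,np.zeros_like(w)])]))
E
```

```text
34.075 [0.4855 0.1067 0.0903] [-0.0006 -0.0002 -1.    ] jaw 0.0442619679845468 [-10.031    0.5445  18.736 ] [ 0.0656  1.8184 -0.1565]
```

View pics/fin.png

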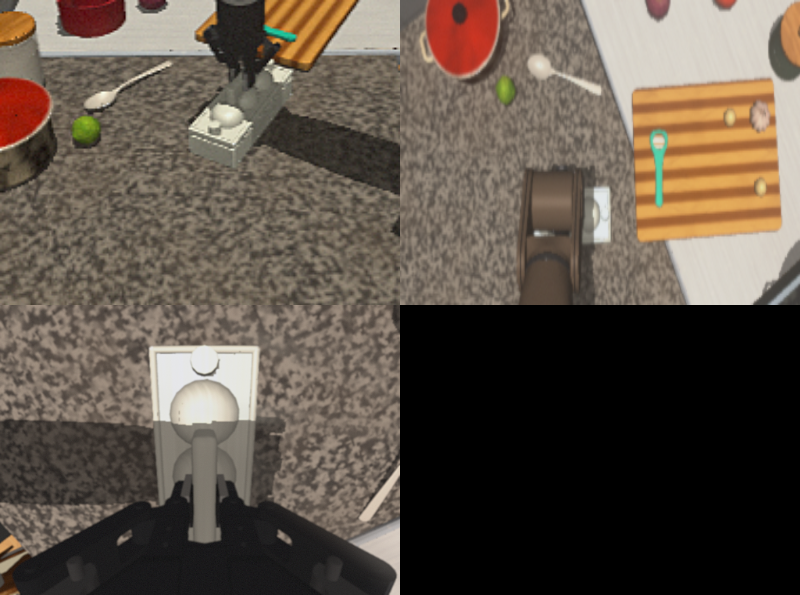

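The mould looks closed flush. Two spares remain on the board at (730,118) and (760,187), and lime, spoon, peeler and garlic are in place.

```bash
python3 -c "
from plant import env,monitor
env.job_done();s=monitor.read_state();print(s['time'],s['eef_pos'],s['force'])"
```

```text
the job is handed in; nothing more can be done
the job is handed in; nothing more can be done
```

I set three chestnuts, one in each cup and let go of them. I then gripped the upper half by its rib, lowered it onto both dowels and pressed it shut. The job was handed in at about 34 s with the arm still holding the mould closed.

**Last checks:**
- **Closure:** the tool came to a hard stop at z = 0.0903 m, exactly 40 mm above where it gripped the rib. It did not drop further as the push rose from about 8 N to 19 N, so the seal is level.
- **Alignment:** the tool is upright to under 1 mrad. Its yaw is 0.044 rad, which matches the lower half.
- **Surroundings:** the final pictures show both spares on the board and the lime, spoon, peeler and garlic where they started.

**Not as expected:**
- **First grasp:** it was about 5 mm off and too high, so I regrasped that nut.
- **Sideways force:** about 10 N along x built up while pressing, probably from the dowels in their sockets. I did not correct it fully, and nothing moved.
- **Seating:** I could not see the nuts or the rim line once the mould was closed. Seating is judged from the earlier picture of the filled cups and from the height and force readings.

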